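Clamp the tube tray to the shaker platform with a quarter-turn T-stud

ROBOT

A 6-joint arm with a two-finger parallel gripper is mounted at the origin on a cart in front of the work surface, level with it; the furniture and walls round the work are solid. World frame = base frame: x ahead of the robot, y to its left, z up, the work surface at z = 0. Lengths are in m, angles in degrees, forces in N, time in s.
With the tool pointing down it reaches from about 0.325 to 0.85 m from the base axis. Payload 15.5 kg.
Tool frame: the origin (TCP) lies at the very end of the fingers, on their centre line; the grasp point (between the pads) lies arm.grip_depth behind it (arm.grip_depth is the distance from the TCP to the grasp point, in m); z points along the fingers, y is the line along which they close (so a half turn about z gives the same grasp; the last joint's range is limited). The gripper opens to 91 mm and grips with 3 to 60 N. Pads are 32 mm wide; open, the fingers measure 118 mm over their backs; the gripper's body (76 mm by 178 mm) begins 60 mm behind the grasp point.
Start: joints at [65.231, 28.281, 77.091, -0, 74.628, -5.472], TCP at [0.207, 0.59, 0.214] pointing down, gripper open.
Joint ranges: [-166.48, 166.48], [-47.26, 123.95], [12.59, 153.08], [-70.14, 250.14], [6.76, 159.57], [-176.63, 176.63]. Speed limits (degrees/s): [108.29, 108.29, 147.25, 172.46, 172.46, 172.46].

INTERFACE

Orientations are given as a 3x3 rotation matrix whose columns are the frame's x, y, z axes.
In Python, from rig import arm gives the robot as it stands. Calls block until the motion is done:
- arm.move_to(position, orientation): joint-space move of the TCP to a pose.
- arm.move_l(position, orientation=None, feed=0.15): straight line of the TCP; orientation=None keeps the orientation; feed is the mean speed in m/s.
- arm.move_joints(angles): joint-space move.
- arm.grip(opening): finger opening in m; the grip force is fixed at half the most; returns when the fingers have stopped.
- arm.sleep(seconds).
- arm.solve_ik(position, orientation): joint angles nearest the present ones, or None.
- arm.snapshot(name): name is "scene" or "side" or "wrist"; returns the picture (384x512x3 uint8, red, green, blue); there is no depth.
- arm.get_calibration(name): a dict with "intrinsics" (3x3 intrinsics, pixels), "k1" (the pictures are not rectified: a ray, as slopes to the right and down, at radius r is drawn at 1 + k1 r^2 times it, then the intrinsics apply), "cam_to_world" (4x4, takes a point from camera to world coordinates). Camera axes: x right, y down, z forward; pixel columns grow to the right and rows downward; lengths in m; the calibration is good to about 2 mm. A picture is of the moment at which its call begins: read the wrist's pose just before it. get_calibration takes no time and is no camera call; for the wrist camera it gives the pose at the moment of the call.
A pose or a line that the arm cannot do raises arm.Unreachable and nothing moves.
- arm.sign_off(): hands the job in; it is judged then, once.
Readings, each from a call of its own:
- arm.current_t(): time.
- arm.current_joint_positions(): joint angles.
- arm.current_dq(): joint speeds.
- arm.current_tau(): joint torques, N m.
- arm.current_ee_pos(): TCP position.
- arm.current_tool_rot(): TCP orientation.
- arm.current_force(): force on the tool from outside, world axes, zero at the start.
- arm.current_torque(): the same for the moment, N m.
- arm.current_width(): finger opening in m.
- arm.current_grasp_force(): force on a finger pad.
Only numpy, scipy, OpenCV 4.12 (cv2) and the standard library are available. Lean on these libraries where they do the work, as an engineer would, in place of code of your own. Each camera call takes 0.05 s, during which the arm holds its last target. There are 200 camera calls.

TASK

Clamp the tube tray to the shaker: take the T-headed stud from its block, drop its head into the middle slot of the platform in front of the tray's forked foot, and slide it along into the fork until it is home and pushes the tray firmly (some 12 to 15 N) back against the fence. Then press the stud down against its spring, turn it a quarter turn clockwise so the head lies square across under the slot, and let go so the spring clamps the foot. Feel your way and force nothing (30 N is too much); keep the tubes in the tray and leave the other things on the bench alone.

Things in the scene. Friction and masses are not known exactly. Their poses are not given: they have to be found in the camera images.
- stud: Spring-loaded clamp stud, 70 mm tall, 0.13 kg, standing upright in the middle well of its block. Origin: centre of the underside of its steel hammer head; z up the shaft; x along the head and the grip bar. Head 26 (x) x 12 (y) x 7 mm, its lowest 1.5 mm tapered to 24 x 10; shaft 8 mm thick. In the block the origin is 8 mm over the bench.
- stud_grip (a point): Centre of the stud's black grip bar, 56 mm above the stud's origin. The bar is 40 (x) x 12 (y) x 28 mm, from 42 to 70 mm above the origin: grip it across its 12 mm thickness (fingers closing along the stud's y), tips no lower than 43 mm; below it is a round hub 21 mm across.
- stud_collar (a point): Underside of the sliding steel collar when free, 15 mm above the stud's origin (8 mm above the top of the head). Collar 24 mm across, 4 mm thick; it can be pushed up 9 mm towards the hub against a spring: 5 N at first, plus 1 N per mm. With the head locked under the slot's lips and the collar on the tray's foot it is pushed up 3 mm (8 N).
- stud_head (a point): Centre of the top face of the stud's head, 7 mm above its origin. Two opposite corners of the head are relieved: in the channel under the slot, once this face is below the lips, the stud turns clockwise (seen from above) until a corner meets the channel wall at about 95 degrees; the other way it jams at about 45 degrees.
- shaker: Laboratory shaker, fixed; dark grey platform 260 (x) x 250 (y) mm, top at z = 90 mm. Origin: on the bench, 125 mm behind the platform's front edge; x from the front (control panel) to the back, z up. Three T-slots run along x at y = -80, 0 and 80 mm, closed at x = -115 mm. An adjustable back fence 18 mm high stands across them; its front face lies anywhere from x = 96 to 108 mm and is not measured.
- slot_mouth (a point): Middle slot (the one to use), its centre line at platform top height, 92 mm in front of the shaker's centre: here the slot is free in front of the tray's fork. Slot 14 mm wide through lips 6 mm thick; below them a channel 27 mm wide, its floor 18.5 mm below the platform top.
- tray: Loose steel tube tray, about 0.3 kg, flat on the platform, 4 to 11 mm short of the fence at the start (friction under 6 N with the rack). Origin: on its underside, at the seat of its forked foot: the stud's axis is here when its shaft touches the fork's end. x points to the back. Body 79 x 220 mm, x = 45 to 124 mm, walls 14 mm high. Its back wall meets the fence.
- fork_mouth (a point): Middle of the open front of the tray's fork, 22 mm in front of the tray's origin, at the foot's top face. Foot 44 mm wide, 5 mm thick, its nose sloping down to the platform 29 mm in front of the origin; notch 11 mm wide (narrower than the stud's head), flared at the mouth to 18 mm.
- tube_rack: Microtube rack, 70 x 212 x 38 mm, 0.08 kg, lying in the tray. Origin: centre of its underside.
- block: Plastic stand block 54 (x) x 132 (y) x 22.5 mm, fixed, with three keyed oblong wells 28.6 (x) x 14.6 (y) mm, 14.5 mm deep, at y = -42, 0 and 42 mm; the stud stands in the middle one. Origin: centre of its underside.
- petri_dish: Bystander: petri dish, 92 mm across, 16 mm high. Origin: centre of its underside.
- small_bottle: Bystander: small screw-cap bottle, 56 mm across, 104 mm high. Origin: centre of its underside.
- tube: Bystander: centrifuge tube, 120 mm long, 19 mm thick, lying. Origin: centre of its underside.
- tape: Bystander: roll of tape, 104 mm across, 25 mm high, lying flat. Origin: centre of its underside.
- plugged_flask: Bystander: conical flask with a plug, 63 mm across, 137 mm high. Origin: centre of its underside.
There are look-alikes about, which are no part of the job. Of the things that look like the stud, the smaller one is meant.

How it is judged (in metres and radians):
On the way, in this order (a step that is already met when the one before it is completed fails the run):
1. the stud's head stands in the middle slot, lengthwise, in front of the tray's fork (y of stud in the frame of shaker between -0.0035 and 0.0035 m and z of stud in the frame of shaker below 0.0865 m and x of stud in the frame of shaker below -0.04 m and angle between the x axis of stud and the x axis of shaker, either way round below 0.3 rad), for 0.05 s.
2. still lengthwise in the slot, the stud is home in the fork (within 3 mm) and pushes the tray, back against the fence (within 2 mm), with over 9 N (y of stud in the frame of shaker between -0.0035 and 0.0035 m and z of stud in the frame of shaker below 0.0885 m and horizontal distance between stud and tray below 0.003 m and x of fence_c0 in the frame of tray below 0.131 m and contact force between stud_c5 and tray above 9 N and angle between the x axis of stud and the x axis of shaker, either way round below 0.35 rad), for 0.1 s.
At the end, for the whole second after the job is handed in: The stud stands in the middle slot, home in the fork (within 4 mm), head under the lips within 15 degrees of square across, spring clamping lips and foot with over 3 N. Tray against the fence within 2.5 mm and straight, rack in it, all at rest (y of stud in the frame of shaker between -0.0035 and 0.0035 m and angle between the x axis of stud and the y axis of shaker, either way round below 0.26 rad and z of stud in the frame of shaker between 0.0745 and 0.084 m and contact force between stud and shaker above 3 N and contact force between stud and tray above 3 N and angle between stud's own z axis and vertical below 0.1 rad and horizontal distance between stud and tray below 0.004 m and x of fence_c0 in the frame of tray below 0.1315 m and angle between the x axis of tray and the x axis of shaker, either way round below 0.03 rad and linear speed of each of stud, tray below 0.01 m/s and z of tube_rack in the frame of tray below 0.008 m); the robot touches nothing.
It fails at once if the stud is forced against the tray with more than 30 N (contact force between stud and tray above 30 N).
It fails at once if the stud is forced against the shaker with more than 30 N (contact force between stud and shaker above 30 N).
It fails at once if the tray is tipped or lifted, or the rack leaves it (angle between tray's own z axis and vertical above 0.1 rad or height (world z) of tray above 0.1 m or z of tube_rack in the frame of tray above 0.012 m).
It fails at once if a bystander is pushed more than 20 mm (distance of any of petri_dish, small_bottle, tube, tape, plugged_flask from where it was at the start of the episode above 0.02 m).
It also fails if it takes over 72 s, if anything falls off the work surface, if the arm or the gripper's body presses on something with over 40 N, if the wrist force passes 120 N, or if a joint passes its speed limit or range.

## Working session

There is one attempt and no reset: what is moved stays moved. The work goes in short steps, each a Python script; the robot and the scene stay as the last script left them, time stands still between calls to the robot, and variables do not carry over. Pictures are saved under pics/ and viewed, at most 10 in all, crops included, and the job is handed in when it is done.

```bash
ls; mkdir -p pics
python3 - <<'E'
from rig import arm
import cv2,numpy as np
a=arm.snapshot("scene");b=arm.snapshot("side");w=arm.snapshot("wrist")
for n,i in zip(("scene","side","wrist"),(a,b,w)): cv2.imwrite(f"pics/{n}0.png",i[:,:,::-1])
for n in("scene","side","wrist"):
    c=arm.get_calibration(n);print(n,np.round(c["intrinsics"],1).tolist(),c["k1"],np.round(c["cam_to_world"],3).tolist())
print(arm.current_t(),arm.grip_depth,arm.current_force(),arm.current_tool_rot())
E
```

```text
pics
scene [[361.7, 0.0, 254.7], [0.0, 361.7, 189.5], [0.0, 0.0, 1.0]] 0.016116425604946277 [[0.56, -0.413, 0.718, -0.214], [-0.828, -0.28, 0.486, -0.546], [0.0, -0.867, -0.499, 0.615], [0.0, 0.0, 0.0, 1.0]]
side [[352.6, 0.0, 257.7], [0.0, 352.6, 193.2], [0.0, 0.0, 1.0]] -0.061216147646728745 [[0.966, -0.136, 0.218, 0.239], [-0.256, -0.552, 0.793, -1.104], [0.012, -0.822, -0.569, 0.859], [0.0, 0.0, 0.0, 1.0]]
wrist [[290.7, 0.0, 257.3], [0.0, 290.7, 189.2], [0.0, 0.0, 1.0]] -0.018408249438868023 [[0.33, 0.908, 0.259, 0.132], [0.944, -0.317, -0.092, 0.615], [-0.002, 0.275, -0.961, 0.384], [0.0, 0.0, 0.0, 1.0]]
0.15 0.0188 [-0.33288664  0.11629567 -0.39431796] [[-9.43803632e-01  3.30506524e-01 -3.76747960e-04]
 [ 3.30506724e-01  9.43803318e-01 -7.75729170e-04]
 [ 9.91924231e-05 -8.56653742e-04 -9.99999628e-01]]
```

View pics/scene0.png

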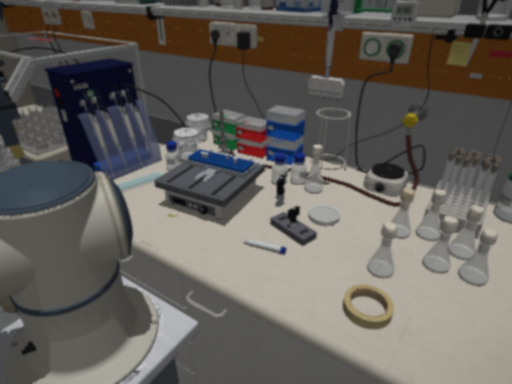

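View pics/side0.png

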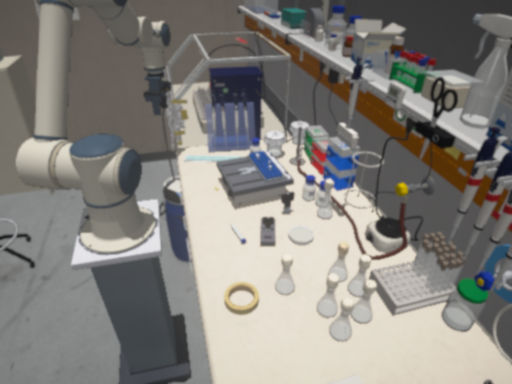

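The scene shows the shaker at about (210,182) with the blue rack and tray on it, the block at (293,228) and the tape at (369,305). There are two stud-like things. One stands in the block at scene (293,214) / side (270,222). The other is at scene (280,185) / side (287,203), seems taller and stands outside the block. The first fits "smaller, in the middle well of its block"; I'll confirm with an enlarged crop.

```bash
cat > h.py <<'E'
import numpy as np,cv2
from rig import arm
def ray(cal,u,v):
    K=cal["intrinsics"];k=cal["k1"];T=np.array(cal["cam_to_world"])
    d=np.array([(u-K[0][2])/K[0][0],(v-K[1][2])/K[1][1]]);p=d.copy()
    for _ in range(20): p=d/(1+k*(p@p))
    r=T[:3,:3]@np.array([*p,1]);return T[:3,3],r/np.linalg.norm(r)
def onplane(cal,u,v,z):
    o,r=ray(cal,u,v);return o+r*(z-o[2])/r[2]
def tri(rs):
    A=np.zeros((3,3));b=np.zeros(3)
    for o,r in rs:
        P=np.eye(3)-np.outer(r,r);A+=P;b+=P@o
    p=np.linalg.solve(A,b);return p,[float(np.linalg.norm((np.eye(3)-np.outer(r,r))@(p-o))) for o,r in rs]
def proj(cal,p):
    T=np.linalg.inv(np.array(cal["cam_to_world"]));q=T[:3,:3]@p+T[:3,3];s=q[:2]/q[2];s=s*(1+cal["k1"]*(s@s))
    K=cal["intrinsics"];return s[0]*K[0][0]+K[0][2],s[1]*K[1][1]+K[1][2]
def down(yaw): # tool down, closing axis (y) at angle yaw from world +y
    c,s=np.cos(yaw),np.sin(yaw);x=np.array([-c,-s,0]);z=np.array([0,0,-1.]);return np.column_stack([x,np.cross(z,x),z])
E
python3 - <<'E'
from h import *
S=arm.get_calibration("scene");D=arm.get_calibration("side")
for n,a,b in(("stud top",(293,210),(269,219)),("other",(280,176),(287,197)),("shaker mid",(213,178),(252,176))):
    print(n,tri([ray(S,*a),ray(D,*b)]))
a=cv2.imread("pics/scene0.png")[130:250,150:330];b=cv2.imread("pics/side0.png")[140:250,210:330]
f=lambda i,s:np.clip(cv2.resize(i,None,fx=s,fy=s,interpolation=cv2.INTER_CUBIC)*1.3,0,255).astype('uint8')
cv2.imwrite("pics/crop1.png",np.vstack([f(a,2.7)[:324,:486],np.zeros((6,486,3),'uint8'),cv2.copyMakeBorder(f(b,2.4)[:264],0,0,0,198,cv2.BORDER_CONSTANT)]))
E
```

```text
stud top (array([ 0.5399632 , -0.16419863,  0.06636791]), [0.000504451962260811, 0.0005044519622609241])
other (array([ 0.64029221, -0.06598696,  0.08982566]), [0.009877848254247736, 0.009877848254247864])
shaker mid (array([0.55111012, 0.12997931, 0.07095899]), [0.0029732713627482134, 0.00297327136274807])
```

View pics/crop1.png

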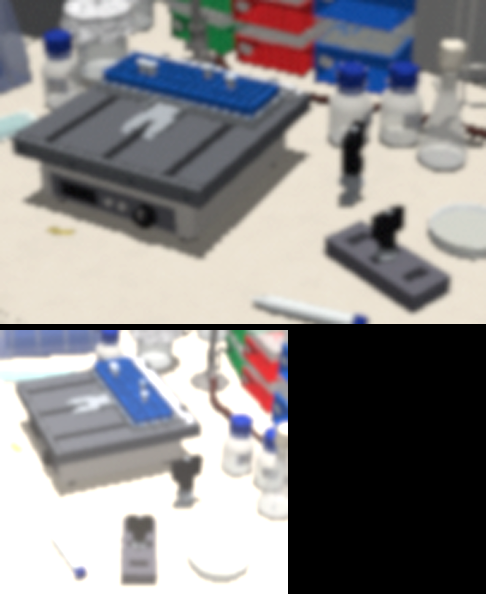

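The crop confirms it: the stud in the block (crop (385,228)) is the smaller one and stands in the middle well. The taller look-alike at (352,155) stands alone. Next are wrist views from above.

Run:
```python
from h import *
import pickle
out={}
for n,p in(("shaker",(0.49,0.13,0.30)),("block",(0.53,-0.164,0.22))):
    arm.move_to(p,down(0));arm.sleep(0.3)
    c=arm.get_calibration("wrist");i=arm.snapshot("wrist");out[n]=c
    cv2.imwrite(f"pics/w_{n}.png",i[:,:,::-1]);print(n,arm.current_t(),arm.current_ee_pos(),np.round(np.array(c["cam_to_world"])[:3,3],3),arm.current_joint_positions())
pickle.dump(out,open("cal.pkl","wb"))
```

```text
shaker 2.475 [0.48994094 0.13023989 0.29992265] [0.411 0.13  0.47 ] [ 8.13359820e+00  1.41004294e+01  8.58955212e+01  1.99362034e-03
  8.00129125e+01 -8.18868424e+01]
block 4.0 [ 0.53016036 -0.16348612  0.22020794] [ 0.451 -0.164  0.39 ] [-2.33059193e+01  2.22529808e+01  8.66511682e+01  1.08069094e-03
  7.10780737e+01 -1.13350840e+02]
```

View pics/w_shaker.png

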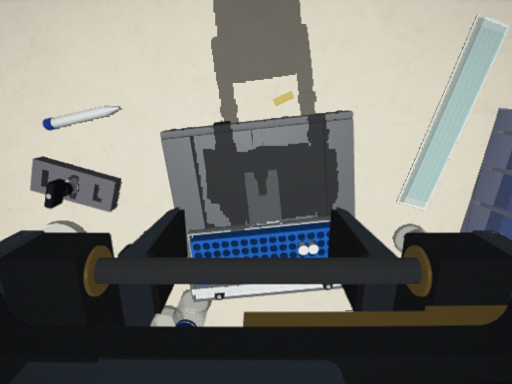

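View pics/w_block.png

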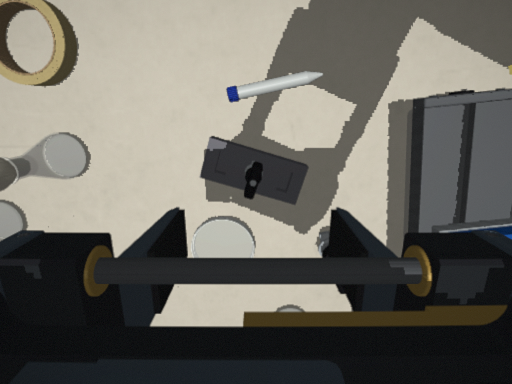

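The shaker view shows the platform's front edge from about (163,133) to (352,113), the fork at about (263,180) and the rack at (260,243). In the block view the block corners are about (213,137), (307,163), (297,203) and (202,178), with the stud bar at (254,178). I'll make one enlarged crop of each.

Run:
```python
import cv2,numpy as np
g=lambda i:np.clip(255*(i/255.)**0.5,0,255).astype('uint8')
a=g(cv2.imread("pics/w_shaker.png")[102:240,155:365]);b=g(cv2.imread("pics/w_block.png")[130:212,195:315])
a=cv2.resize(a,None,fx=3.8,fy=3.8,interpolation=cv2.INTER_CUBIC)[:,:798];cv2.imwrite("pics/ca.png",a)
cv2.imwrite("pics/cb.png",cv2.resize(b,None,fx=6,fy=6,interpolation=cv2.INTER_CUBIC))
```

```text
(no output)
```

View pics/ca.png

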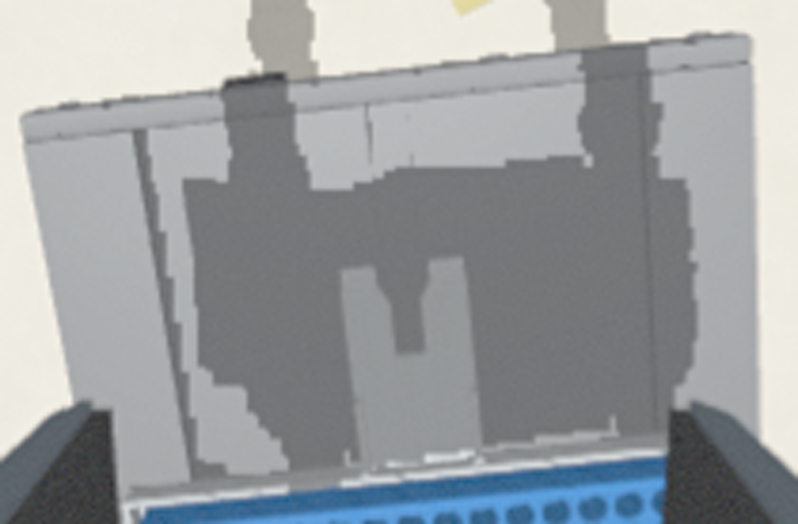

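View pics/cb.png

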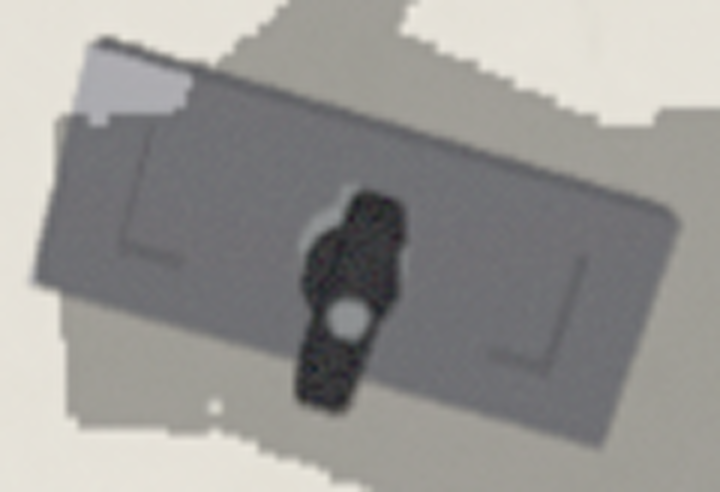

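The crops show the fork notch end at ca (410,352), the fork mouth at ca (401,263) and the slot's closed end centred at about ca (389,105). The stud bar runs from cb (378,193) to cb (325,408), and the block is visible to its corners.

Run:
```python
from h import *
import pickle
C=pickle.load(open("cal.pkl","rb"))
A=lambda x,y,z:onplane(C["shaker"],155+(x+.5)/3.8-.5,102+(y+.5)/3.8-.5,z)
B=lambda x,y,z:onplane(C["block"],195+(x+.5)/6-.5,130+(y+.5)/6-.5,z)
P={k:A(*v) for k,v in dict(fl=(25,115,.09),fr=(749,38,.09),il=(28,140,.09),ir=(750,64,.09),slotL=(367,103,.09),slotR=(408,99,.09),slotL2=(372,165,.09),slotR2=(412,165,.09),
 left1=(135,131,.09),left2=(190,475,.09),right1=(642,75,.09),right2=(657,435,.09),notchL=(395,352,.095),notchR=(424,351,.095),mouthc=(402,265,.09),noseL=(343,268,.09),noseR=(465,257,.09),footL=(357,455,.095),footR=(482,445,.095)).items()}
for k,v in P.items(): print(k,np.round(v*1000,1))
ang=lambda a,b:np.degrees(np.arctan2(*(b-a)[:2][::-1]))
print("front width",np.linalg.norm(P['fr']-P['fl']),"yaw",ang(P['fl'],P['fr'])+90-180*0, "inner",ang(P['il'],P['ir'])+90)
print("left slot",ang(P['left1'],P['left2']),"right",ang(P['right1'],P['right2']),"foot",ang(P['footL'],P['noseL']),ang(P['noseR'],P['footR']))
Q={k:B(*v) for k,v in dict(b1=(378,193,.078),b2=(325,408,.078),dot=(348,320,.078),cNL=(100,50,.0225),cNR=(674,228,.0225),cFR=(603,447,.0225),cFL=(35,283,.0225),bl=(302,285,.078),br=(398,290,.078)).items()}
for k,v in Q.items(): print(k,np.round(v*1000,1))
print("bar",np.linalg.norm(Q['b1']-Q['b2']),ang(Q['b1'],Q['b2']),(Q['b1']+Q['b2'])/2,"block",(Q['cNL']+Q['cNR']+Q['cFR']+Q['cFL'])/4,ang(Q['cNL'],Q['cFL']),ang(Q['cNR'],Q['cFR']),ang(Q['cNR'],Q['cNL'])-90,ang(Q['cFR'],Q['cFL'])-90)
print(np.linalg.norm(Q['cNL']-Q['cNR']),np.linalg.norm(Q['cFL']-Q['cFR']),np.linalg.norm(Q['cNL']-Q['cFL']))
```

```text
fl [442.9   5.7  90. ]
fr [417.4 249.4  90. ]
il [451.4   6.   90. ]
ir [425.9 250.5  90. ]
slotL [439. 122.  90.]
slotR [437.7 135.8  90. ]
slotL2 [459.9 123.6  90. ]
slotR2 [459.9 137.3  90. ]
left1 [448.4  42.9  90. ]
left2 [574.9  55.4  90. ]
right1 [429.6 214.4  90. ]
right2 [558.8 228.1  90. ]
notchL [525.4 131.6  95. ]
notchR [525.1 141.9  95. ]
mouthc [495. 134.  90.]
noseL [496.1 113.2  90. ]
noseR [492.1 156.1  90. ]
footL [564.7 117.8  95. ]
footR [560.8 163.3  95. ]
front width 0.24504867204006553 yaw 185.9807011901969 inner 185.956569520029
left slot 5.681510082334889 right 6.039272988708362 foot -176.19617935043897 5.985699592109941
b1 [ 509.7 -163.5   78. ]
b2 [ 550.6 -173.4   78. ]
dot [ 533.5 -169.    78. ]
cNL [ 489.8 -221.6   22.5]
cNR [527.6 -99.8  22.5]
cFR [ 577.3 -113.3   22.5]
cFL [ 539.9 -237.9   22.5]
bl [ 526.9 -177.5   78. ]
br [ 527.8 -159.8   78. ]
bar 0.04210713279243356 -13.583792933706672 [ 0.53014678 -0.16844     0.078     ] block [ 0.53364026 -0.16814767  0.0225    ] -17.9233493226753 -15.113798938103464 -197.20843793207396 -196.68568281791283
0.12752378467656506 0.13006810726977291 0.05264756642268136
```

Checks: the front width is 245 mm (true 250), the platform yaw about 5.9°, the block 130 x 53 mm (true 132 x 54) with yaw about -16.5°, and the notch end lies about 87 mm behind the slot's closed end. All of these are plausible. Next I'll take one refined view straight above the stud.

Run:
```python
from h import *
y=np.radians(-16);R=down(y);s=np.array([.532,-.1685])
p=s-.079*R[:2,0];arm.move_to([*p,.17],R);arm.sleep(.4)
c=arm.get_calibration("wrist");i=arm.snapshot("wrist")[:,:,::-1];cv2.imwrite("pics/w_top.png",i)
u,v=proj(c,np.array([*s,.078]));print(u,v,np.array(c["cam_to_world"])[:3,3],arm.current_t())
u,v=int(u),int(v);g=i.max(2);w=g[v-40:v+40,u-40:u+40]
for t in(30,40,50,60):
    n,l,st,ce=cv2.connectedComponentsWithStats((w<t).astype('uint8'));k=l[40,40] or 1+np.argmax(st[1:,4])
    pts=cv2.findNonZero((l==k).astype('uint8'));r=cv2.minAreaRect(pts)
    q=onplane(c,u-40+r[0][0],v-40+r[0][1],.078);b=cv2.boxPoints(r)+[u-40,v-40];B=[onplane(c,*z,.078) for z in b]
    e=[B[(j+1)%4]-B[j] for j in range(2)];print(t,st[k],r,np.round(q,4),[(round(1e3*np.linalg.norm(z),1),round(np.degrees(np.arctan2(z[1],z[0])),1)) for z in e])
f=cv2.resize(np.clip(255*(i[v-50:v+50,u-60:u+60]/255.)**.5,0,255).astype('uint8'),None,fx=5,fy=5);print(u-60,v-50);cv2.imwrite("pics/ct.png",f)
```

```text
258.1455912084907 105.89396059850871 [ 0.53187729 -0.1690289   0.34074236] 4.925
30 [ 34  20  16  45 211] ((41.5, 42.0), (15.0, 44.0), 0.0) [ 0.5332 -0.1676  0.078 ] [(np.float64(37.0), np.float64(163.8)), (np.float64(12.8), np.float64(74.0))]
40 [ 33  20  18  45 410] ((41.5, 42.0), (17.0, 44.0), 0.0) [ 0.5332 -0.1676  0.078 ] [(np.float64(37.0), np.float64(163.7)), (np.float64(14.5), np.float64(74.0))]
50 [ 30  19  21  46 600] ((40.0, 41.5), (45.0, 20.0), 90.0) [ 0.5325 -0.1688  0.078 ] [(np.float64(17.1), np.float64(74.0)), (np.float64(37.8), np.float64(-15.4))]
60 [   5   16   46   52 1726] ((27.5, 41.5), (51.0, 45.0), 90.0) [ 0.5295 -0.1792  0.078 ] [(np.float64(38.3), np.float64(74.0)), (np.float64(42.9), np.float64(-15.4))]
198 55
```

View pics/ct.png

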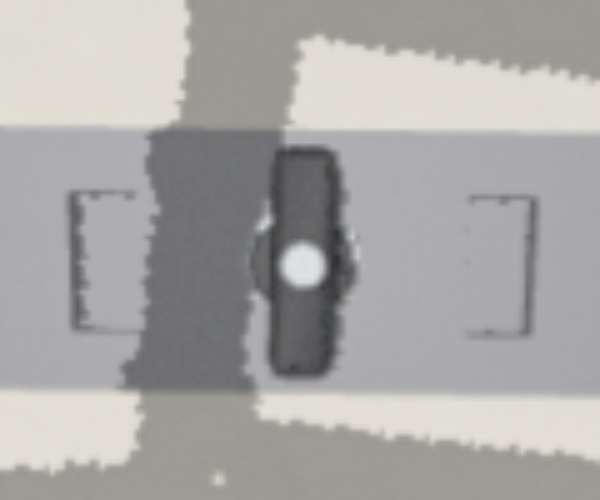

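The view shows the bar centred at crop (303,263), with the screw dot at (303,265), and tilted about 2° beyond the tool's yaw, so its yaw is about -17.5°. I'll grasp it, lift it and hover over the slot mouth.

Run:
```python
from h import *
c=arm.get_calibration("wrist");s=onplane(c,198+303.5/5-.4,55+264/5-.4,.078);print("stud",s)
R=down(np.radians(-17.5))
arm.move_to([s[0],s[1],.13],R);arm.grip(.05)
arm.move_l([s[0],s[1],.0525],feed=.1);print(arm.current_force());arm.grip(.0)
print("w",arm.current_width(),arm.current_grasp_force(),arm.current_force(),arm.current_ee_pos(),arm.current_t())
arm.move_l([s[0],s[1],.15],feed=.12);print(arm.current_width(),arm.current_force())
yw=np.radians(5.9);R=down(yw)
arm.move_to([.466,.1313,.18],R);arm.move_l([.466,.1313,.1475],feed=.08);arm.sleep(.4)
i=arm.snapshot("wrist")[:,:,::-1];cv2.imwrite("pics/w_ins.png",i);print(arm.current_force(),arm.current_torque(),arm.current_t(),arm.current_ee_pos())
c=arm.get_calibration("wrist");print([np.round(proj(c,np.array([.466,.1313,z])),1) for z in(.103,.11,.118,.09)])
cv2.imwrite("pics/ci.png",cv2.resize(np.clip(255*(i[100:250,170:345]/255.)**.5,0,255).astype('uint8'),None,fx=4,fy=4,interpolation=cv2.INTER_CUBIC)[:,:700])
```

```text
stud [ 0.53327024 -0.16872099  0.078     ]
[0.2319728  0.32327982 0.22332717]
w 0.012223899982680256 29.99345988035202 [-0.09496182  0.29951019  1.95147193] [ 0.53330395 -0.16870425  0.05256799] 7.7333
0.011739495976451589 [-0.08923951  0.18370752 -1.79793467]
[ 0.17536676 -0.45255905 -1.26481659] [ 0.04166732  0.0308645  -0.05523197] 10.8917 [0.46606468 0.13133673 0.14765195]
[array([257.6, 210.5]), array([257.6, 213.6]), array([257.6, 217.5]), array([257.6, 205. ])]
```

View pics/ci.png

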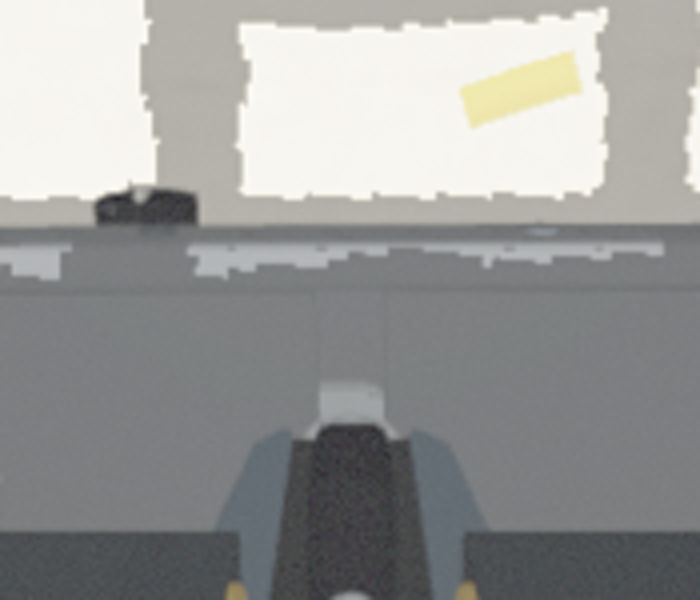

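The crop shows the stud head (columns 319–384, centre 351.5) directly over the slot (316–386, centre 351), so it is aligned to about 0.2 mm. I'll lower it with feel, then slide.

Run:
```python
from h import *
yw=np.radians(5.9);ux=np.array([np.cos(yw),np.sin(yw),0]);uy=np.array([-ux[1],ux[0],0]);p0=np.array([.466,.1313,0])
f0=np.mean([arm.current_force() for _ in range(3)],0)
def F(): f=arm.current_force()-f0;return np.array([f@ux,f@uy,f[2]])
def go(s,l,oz,feed): arm.move_l(p0+s*ux+l*uy+[0,0,oz+.0445],feed=feed)
l=0;oz=.0925
go(0,0,oz,.05);ok=True
while oz>.0816:
    oz-=.001;go(0,l,oz,.02);f=F();print("dn",round(oz,4),f.round(1),round(arm.current_t(),2))
    if f[2]>5: ok=False;break
    if abs(f[1])>3: l+=np.sign(f[1])*.0003
print("ok",ok,l,arm.current_ee_pos())
if ok:
    arm.sleep(.1)
    s=0
    while s<.075:
        s+=.004 if s<.016 else .0015
        go(s,l,oz,.03);f=F();print("s",round(s,4),f.round(1),round(arm.current_t(),2))
        if f[0]<-2.5 or abs(f[2])>6 or abs(f[1])>4: break
    print(arm.current_ee_pos(),"s",s,"l",l,"oz",oz,"f0",f0.tolist())
```

```text
dn 0.0915 [ 0.1  0.6 -0.3] 11.5
dn 0.0905 [-0.4  0.4  0. ] 11.75
dn 0.0895 [ 0.   0.5 -0.4] 12.0
dn 0.0885 [0.  0.5 0.6] 12.25
dn 0.0875 [0.4 0.4 0.5] 12.5
dn 0.0865 [-0.2 -0.1  0.7] 12.75
dn 0.0855 [-0.8 -0.1  0.4] 13.0
dn 0.0845 [-0.2  0.6 -0.3] 13.25
dn 0.0835 [-0.4  0.3  0.2] 13.5
dn 0.0825 [ 0.4 -0.3  0.1] 13.75
dn 0.0815 [-0.5  0.4  1. ] 14.0
ok True 0 [0.46596397 0.13128257 0.12593007]
s 0.004 [-0.4  0.4  0.4] 14.38
s 0.008 [-0.2  1.2 -0.4] 14.67
s 0.012 [-0.7 -0.  -0.3] 14.95
s 0.016 [0.4 0.9 0.2] 15.23
s 0.0175 [-0.6  0.1 -0.9] 15.48
s 0.019 [ 0.2  0.7 -0.3] 15.73
s 0.0205 [ 0.3  0.4 -0.5] 15.98
s 0.022 [-0.3  0.7 -1. ] 16.23
s 0.0235 [-0.7  0.3 -0.2] 16.48
s 0.025 [-0.9  1.  -1. ] 16.73
s 0.0265 [-0.4  0.4  0. ] 16.98
s 0.028 [-0.7  0.  -0.2] 17.23
s 0.0295 [-0.3  0.   0.4] 17.48
s 0.031 [-0.2 -0.4  0.2] 17.73
s 0.0325 [ 0.2  0.9 -0.7] 17.98
s 0.034 [0.3 0.2 0.3] 18.23
s 0.0355 [-0.8  0.1 -0.3] 18.48
s 0.037 [-0.1  0.8 -0.2] 18.73
s 0.0385 [-0.2  0.8  0.1] 18.98
s 0.04 [ 1.1  0.7 -0.7] 19.23
s 0.0415 [-0.3  0.3  0.1] 19.48
s 0.043 [ 0.1 -0.1 -0.4] 19.73
s 0.0445 [-0.9  0.2  0.4] 19.98
s 0.046 [-0.1  0.1  0.1] 20.23
s 0.0475 [-0.   0.7 -0.4] 20.48
s 0.049 [ 0.2  0.7 -0. ] 20.73
s 0.0505 [-0.4  0.1  0.4] 20.98
s 0.052 [0.  0.3 0.4] 21.23
s 0.0535 [-0.2  0.9 -0.1] 21.48
s 0.055 [-0.9  0.8  0.8] 21.73
s 0.0565 [-1.  -0.  -0.4] 21.98
s 0.058 [-0.6  0.9  0.3] 22.23
s 0.0595 [-1.7  1.6 -0.1] 22.48
s 0.061 [-1.4  0.6  0.3] 22.73
s 0.0625 [-0.5  1.8  0.1] 22.98
s 0.064 [-2.1  1.   1.2] 23.23
s 0.0655 [-5.8  1.4  2.4] 23.48
[0.53018498 0.13801673 0.12580287] s 0.06550000000000004 l 0 oz 0.08149999999999999 f0 [0.17536675841698438, -0.452559050841495, -1.2648165926511328]
```

```bash
cat >> h.py <<'E'
yw=np.radians(5.9);ux=np.array([np.cos(yw),np.sin(yw),0]);uy=np.array([-ux[1],ux[0],0]);p0=np.array([.466,.1313,0])
f0=np.array([0.175,-0.453,-1.265])
def F(n=3):
    v=[]
    for _ in range(n): v.append(arm.current_force()-f0);arm.sleep(.02)
    f=np.mean(v,0);return np.array([f@ux,f@uy,f[2]])
def go(s,l,oz,feed=.03,dyaw=0): arm.move_l(p0+s*ux+l*uy+[0,0,oz+.0445],down(yw+dyaw),feed=feed)
E
python3 - <<'E'
from h import *
s=.0655;l=0;print(F(),arm.current_ee_pos())
while s<.076:
    s+=.0003;go(s,l,.0815);f=F();print(round(s,4),f.round(1),((arm.current_ee_pos()-p0)@ux*1e3).round(2),round(arm.current_t(),2))
    if f[0]<-13 or abs(f[1])>4 or abs(f[2])>8: break
arm.sleep(.3);print(F(6),arm.current_ee_pos(),arm.current_torque(),arm.current_t())
E
```

```text
[-6.13468872  1.26275274  2.42522433] [0.53018686 0.13799522 0.12580351]
0.0658 [-7.4  1.4  3.4] 64.62 23.83
0.0661 [-8.8  1.2  4.1] 64.66 24.13
0.0664 [-9.8  1.9  5.1] 64.76 24.43
0.0667 [-9.9  1.5  4.5] 64.91 24.73
0.067 [-9.9  1.   4.7] 65.18 25.03
0.0673 [-10.    1.2   4.2] 65.53 25.33
0.0676 [-9.8  1.3  4.4] 65.83 25.63
0.0679 [-10.4   1.    4.6] 66.12 25.93
0.0682 [-9.9  1.8  4.9] 66.44 26.23
0.0685 [-9.8  1.5  4.9] 66.74 26.53
0.0688 [-9.9  1.4  4.4] 67.03 26.83
0.0691 [-10.2   1.3   5. ] 67.34 27.13
0.0694 [-9.9  2.   4.9] 67.67 27.43
0.0697 [-10.    1.3   4.4] 67.95 27.73
0.07 [-10.1   1.9   4.7] 68.24 28.03
0.0703 [-9.8  1.9  5.1] 68.56 28.33
0.0706 [-10.    1.3   4.5] 68.86 28.63
0.0709 [-10.2   1.5   4.7] 69.15 28.93
0.0712 [-10.3   1.7   4. ] 69.45 29.23
0.0715 [-10.5   1.7   3.8] 69.74 29.53
0.0718 [-9.9  1.3  4.7] 70.06 29.83
0.0721 [-9.5  1.6  4.2] 70.33 30.13
0.0724 [-10.    1.2   3.8] 70.63 30.43
0.0727 [-10.3   1.3   4.1] 70.93 30.73
0.073 [-9.8  1.9  4.1] 71.23 31.03
0.0733 [-9.8  2.1  3.4] 71.48 31.33
0.0736 [-9.4  1.4  3.6] 71.78 31.63
0.0739 [-10.1   1.6   3.3] 72.08 31.93
0.0742 [-9.7  1.8  3. ] 72.35 32.23
0.0745 [-10.    1.8   3.2] 72.59 32.53
0.0748 [-9.5  1.6  2.6] 72.88 32.83
0.0751 [-10.3   2.2   2.7] 73.16 33.13
0.0754 [-10.1   1.7   3.2] 73.4 33.43
0.0757 [-10.9   1.9   2.7] 73.69 33.73
0.076 [-9.9  1.6  2.1] 73.93 34.03
0.0763 [-10.6   1.9   3.1] 74.21 34.33
[-10.93288826   1.53337752   2.60547257] [0.53980604 0.13898672 0.12545329] [0.0507988  2.37040353 0.03520888] 34.7333
```

Run:
```python
from h import *
W=arm.snapshot("wrist")[:,:,::-1];D=arm.snapshot("side")[:,:,::-1];S=arm.snapshot("scene")[:,:,::-1]
for n,i in(("W",W),("D",D),("S",S)): cv2.imwrite(f"pics/chk{n}.png",i)
g=lambda i,w,h:cv2.resize(np.clip(255*(i/255.)**.5,0,255).astype('uint8'),(w,h),interpolation=cv2.INTER_CUBIC)
a=g(W[110:260,160:360],400,300);b=g(D[130:205,210:310],400,300);c=g(S[145:220,160:260],400,300)
d=g(cv2.imread("pics/w_ins.png")[110:260,160:360],400,300)
cv2.imwrite("pics/chk.png",np.vstack([np.hstack([a,d]),np.hstack([b,c])]));print(arm.current_t())
```

```text
34.8833
```

View pics/chk.png

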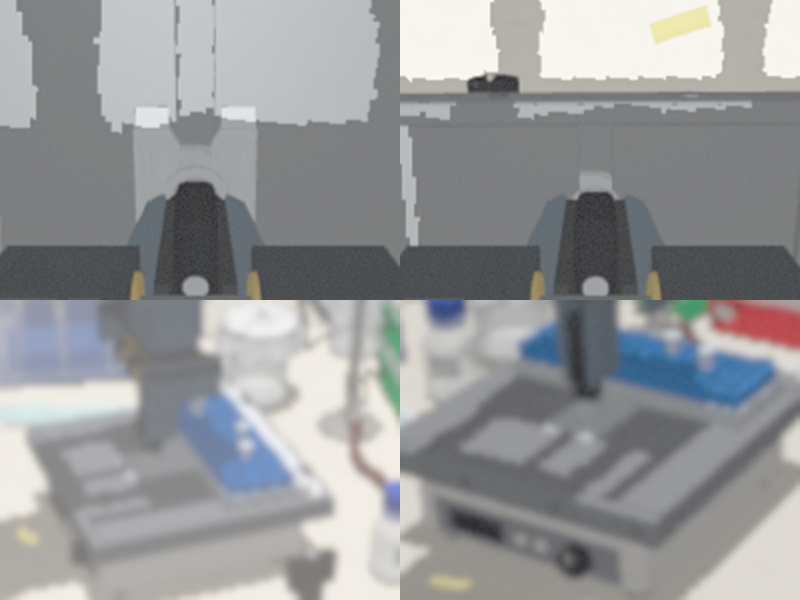

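The check picture shows the fork around the shaft. The bar's near edge is at row 182, against 193 when first held, so above about 10 N the stud pivoted in the grip. From the bar shift and the 9.4 mm of tool travel, it leans about 9.4° forward. I'll rotate the tool back about the shaft contact so the stud stands upright, then push and press with feel.

```bash
cat >> h.py <<'E'
from scipy.spatial.transform import Rotation as Ro
A=p0+.0648*ux+[0,0,.0925]   # shaft axis at fork contact
def pose(dx,dy,dz,tilt,turn,base=(.0763,.126)):
    """tool pose: start pose, tilted about contact by -tilt deg about uy, turned clockwise by turn deg about stud axis, shifted"""
    P=p0+base[0]*ux+[0,0,base[1]]
    r=Ro.from_rotvec([0,0,-np.radians(turn)])*Ro.from_rotvec(-np.radians(tilt)*uy)
    return A+r.apply(P-A)+dx*ux+dy*uy+[0,0,dz],r.as_matrix()@down(yw)
def gp(*a,feed=.02,**k): P,R=pose(*a,**k);arm.move_l(P,R,feed=feed)
E
python3 - <<'E'
from h import *
for t in(2.,4,6,8,9.4):
    gp(0,0,0,t,0,feed=.012);f=F(2);print("tilt",t,f.round(1),round(arm.current_t(),2))
    if f[0]<-15 or abs(f[2])>12: break
dx=0
while dx<.0015 and f[0]>-12.5:
    dx+=.0004;gp(dx,0,0,9.4,0);f=F(3);print("push",round(dx,4),f.round(1),((arm.current_ee_pos()-p0)@ux*1e3).round(2),round(arm.current_t(),2))
print(arm.current_ee_pos(),arm.current_torque(),dx)
E
```

```text
tilt 2.0 [-6.1  1.8 -1.5] 35.17
tilt 4 [-5.2  1.8 -0.7] 35.45
tilt 6 [-2.9  1.4 -1.6] 35.73
tilt 8 [-0.7  0.  -0.6] 36.02
tilt 9.4 [-0.4  0.6 -0.8] 36.3
push 0.0004 [-0.1  0.2 -0.6] 71.45 36.6
push 0.0008 [-0.4  0.5 -0. ] 71.55 36.9
push 0.0012 [-2.4  0.6  0.4] 71.71 37.2
push 0.0016 [-5.   0.6  1.8] 71.89 37.5
[0.53751154 0.13867497 0.1273098 ] [-0.12069757  1.14395385  0.04487221] 0.0016
```

Run:
```python
from h import *
dx=.0016;dz=0;f=F()
def rep(t): print(t,round(dx,4),round(dz,4),f.round(1),((arm.current_ee_pos()-p0)@ux*1e3).round(2),(arm.current_ee_pos()[2]*1e3).round(2),round(arm.current_t(),2))
while f[0]>-9 and dx<.0035:
    dx+=.0003;gp(dx,0,dz,9.4,0);f=F(2);rep("push")
while dz>-.0078 and f[2]<15 and f[0]>-16:
    dz-=.001;gp(dx,0,dz,9.4,0);f=F(2);rep("press")
n=0
while f[0]>-13 and n<8:
    n+=1;dx+=.0003;gp(dx,0,dz,9.4,0);f=F(2);rep("push2")
```

```text
push 0.0019 0 [-6.5  0.4  3.7] 72.01 127.25 37.83
push 0.0022 0 [-7.8  0.3  3.9] 72.07 127.22 38.12
push 0.0025 0 [-8.3  0.1  4.9] 72.16 127.19 38.4
push 0.0028 0 [-9.8  0.9  4. ] 72.3 127.11 38.68
press 0.0028 -0.001 [-7.6  0.8 -1.6] 72.2 125.8 38.97
press 0.0028 -0.002 [-8.6  0.3  1.1] 72.21 124.92 39.25
press 0.0028 -0.003 [-8.5  0.2  3.1] 72.37 124.06 39.53
press 0.0028 -0.004 [-9.1  0.3  5.2] 72.5 123.2 39.82
press 0.0028 -0.005 [-8.8  1.   5.1] 72.54 122.22 40.1
press 0.0028 -0.006 [-8.8  0.1  6.4] 72.54 121.3 40.38
press 0.0028 -0.007 [-8.7  0.5  7. ] 72.58 120.32 40.67
press 0.0028 -0.008 [-8.9  0.6  7.3] 72.62 119.37 40.95
push2 0.0031 -0.008 [-10.2  -0.1   9.2] 72.64 119.3 41.23
push2 0.0034 -0.008 [-12.1   0.7   9.4] 72.7 119.26 41.52
push2 0.0037 -0.008 [-12.4   0.3  10.5] 72.85 119.24 41.8
push2 0.004 -0.008 [-13.3   0.4  11.2] 73.04 119.2 42.08
```

Now 13 N along the slot with the stud pressed about 8 mm down. I'll hold briefly, then turn clockwise in compliant steps.

Run:
```python
from h import *
arm.sleep(.2);dx,dy,dz=.0037,0.,-.008;t=0
while t<90:
    t+=7.5;gp(dx,dy,dz,9.4,t,feed=.005);f=F(2);q=arm.current_torque()
    print(t,f.round(1),"tz",q[2].round(2),"d",round(dx,4),round(dy,4),(arm.current_ee_pos()*1e3).round(1),round(arm.current_t(),2))
    if f[0]<-18 or abs(f[1])>10 or not 0<f[2]<20: print("STOP");break
    if abs(f[1])>1.5: dy+=np.clip(f[1]*.00012,-.001,.001)
    if f[0]<-13: dx-=.0004
    elif f[0]>-7: dx+=.0005
    if f[2]>14: dz+=.0004
print(dx,dy,dz,t)
```

```text
7.5 [-11.9   1.    9.4] tz -0.03 d 0.0037 0.0 [538.7 138.2 119.3] 42.63
15.0 [-12.3   0.9  10.5] tz -0.04 d 0.0037 0.0 [538.6 137.4 119.3] 42.97
22.5 [-12.4   1.9  11.5] tz -0.12 d 0.0037 0.0 [538.4 136.7 119.3] 43.3
30.0 [-13.2   1.2  11.9] tz -0.17 d 0.0037 0.0002 [538.  136.2 119.3] 43.62
37.5 [-11.5   2.9  11.6] tz -0.1 d 0.0033 0.0002 [537.5 135.5 119.4] 44.01
45.0 [-13.   -3.   13.8] tz -0.29 d 0.0033 0.0006 [536.9 134.7 119.4] 44.33
52.5 [-12.5  -3.4  12.3] tz -0.23 d 0.0029 0.0002 [536.2 133.6 119.5] 44.77
60.0 [-12.2  -4.   13.2] tz -0.3 d 0.0029 -0.0002 [535.5 132.6 119.5] 45.16
67.5 [-12.3  -3.2  13.1] tz -0.33 d 0.0029 -0.0007 [534.8 131.7 119.5] 45.56
75.0 [-13.4  -3.5  13.1] tz -0.3 d 0.0029 -0.0011 [533.9 131.1 119.4] 45.93
82.5 [-12.6  -0.7  12.6] tz -0.3 d 0.0025 -0.0015 [533.  130.6 119.5] 46.38
90.0 [-13.7  -1.9  14.1] tz -0.37 d 0.0025 -0.0015 [532.1 130.3 119.5] 46.71
0.0020999999999999994 -0.0017159947087112505 -0.0076 90.0
```

Run:
```python
from h import *
dx,dy,dz=.0021,-.0017,-.0076;f=F()
while dz<-.001 and f[2]>-2.5:
    dz+=.0007;gp(dx,dy,dz,9.4,90,feed=.01);f=F(2);print("up",round(dz,4),f.round(1),(arm.current_ee_pos()*1e3).round(1),round(arm.current_t(),2))
i=0
while abs(f[0])>3.5 and i<6:
    i+=1;dx+=.1e-3*f[0];gp(dx,dy,dz,9.4,90,feed=.01);f=F(2);print("relax",f.round(1),round(arm.current_t(),2))
print(dx,dy,dz)
```

```text
up -0.0069 [-11.   -0.6  10.8] [532.  130.2 120.6] 47.06
up -0.0062 [-10.   -1.1   5. ] [532.  130.2 121. ] 47.34
up -0.0055 [-7.8  0.2 -4.2] [531.9 130.3 121.2] 47.62
relax [ -4.9  -1.2 -13.4] 47.91
relax [ -3.2  -0.4 -21.9] 48.19
0.0008277315950316246 -0.0017 -0.0055
```

Run:
```python
from h import *
dx,dy,dz=.00083,-.0017,-.0055
for i in range(10):
    dz-=.0003;gp(dx,dy,dz,9.4,90,feed=.01);f=F(2);print(round(dz,4),f.round(1),(arm.current_ee_pos()*1e3).round(1),round(arm.current_t(),2))
    if f[2]>-1: break
print(arm.current_grasp_force(),arm.current_width())
```

```text
-0.0058 [ -4.5   0.7 -20.1] [531.7 130.5 121.4] 48.48
-0.0061 [ -5.9   1.9 -15.4] [531.8 130.5 121.4] 48.76
-0.0064 [ -6.7   1.4 -10.8] [531.8 130.6 121.3] 49.04
-0.0067 [-8.5  0.6 -5.7] [531.8 130.5 121.3] 49.33
-0.007 [-10.5   1.9  -1.7] [531.8 130.5 121.3] 49.61
-0.0073 [-10.8   1.    2.8] [531.9 130.5 121.2] 49.89
30.105774584735627 0.011628935737190552
```

Run:
```python
from h import *
arm.grip(.032);print(arm.current_force().round(1),arm.current_width(),arm.current_t())
P=arm.current_ee_pos();arm.move_l(P+[0,0,.06],feed=.06);print(arm.current_force().round(1))
# look from straight above: bar angle and centre
R=down(yw);s=(A)[:2];arm.move_to([*(s-.079*R[:2,0]-.0*ux[:2]),.235],R);arm.sleep(.4)
c=arm.get_calibration("wrist");i=arm.snapshot("wrist")[:,:,::-1];cv2.imwrite("pics/final.png",i)
u,v=map(int,proj(c,np.array([*s,.147])));w=i.max(2)[v-45:v+45,u-45:u+45]
for t in(30,38,46):
    n,l,st,ce=cv2.connectedComponentsWithStats((w<t).astype('uint8'))
    if n<2: continue
    k=l[45,45] or 1+np.argmax(st[1:,4]);r=cv2.minAreaRect(cv2.findNonZero((l==k).astype('uint8')))
    q=onplane(c,u-45+r[0][0],v-45+r[0][1],.147);d=q-p0;m=cv2.moments((l==k).astype('uint8'),True)
    print(t,st[k],r[1],r[2],"s,l mm",(d@ux*1e3).round(1),(d@uy*1e3).round(1),"axis deg",np.degrees(.5*np.arctan2(2*m['mu11'],m['mu20']-m['mu02'])).round(1))
print(arm.current_t())
```

```text
[ 0.8  0.6 -0.4] 0.03229281299012962 50.4
[-1.1 -0.3 -0.1]
30 [38 50 15  3 26] (2.0, 14.0) 90.0 s,l mm 69.7 -0.5 axis deg 2.8
38 [23 44 43  9 93] (42.29656982421875, 5.461435317993164) 6.788974285125732 s,l mm 68.2 -1.7 axis deg 2.4
46 [ 23  37  44  16 234] (15.0, 43.0) 90.0 s,l mm 64.3 -1.0 axis deg -2.3
53.5917
```

The bar now lies square across the slot (about 43 x 15 px, within 3°), at s = 64.3 mm, which is home in the fork. It is upright and released, with the head felt stiff under the lips. I'm handing it in.

```bash
python3 -c "
from rig import arm
print(arm.sign_off(),arm.current_t())"
```

```text
the job is handed in; nothing more can be done
the job is handed in; nothing more can be done
```

I handed the job in at about 54 s with the stud home in the fork, turned square, released and felt locked under the lips, but I got no verdict back; the risk is a brief upward pull of about 22 N while unloading, which with the spring may have put close to 30 N on the shaker.

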